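# Take the dial gauge down from its keyhole studs

### The arm

A 7-joint arm with a two-finger parallel gripper is mounted at the origin on the work surface. World frame = base frame: x ahead of the robot, y to its left, z up, the work surface at z = 0. Lengths are in m, angles in rad, forces in N, time in s.
With the tool pointing down it reaches from about 0.4 to 0.85 m from the base axis. Payload 4.5 kg.
Tool frame: the origin (TCP) lies at the very end of the fingers, on their centre line; the grasp point (between the pads) lies 19 mm behind it; z points along the fingers, y is the line along which they close (so a half turn about z gives the same grasp; the last joint's range is limited). The gripper opens to 88 mm and grips with 3 to 60 N. Pads are 18 mm wide; open, the fingers measure 123 mm over their backs; the gripper's body (75 mm by 187 mm) begins 45 mm behind the grasp point.
Start: joints at [-1.3, 0.689, -0.195, 1.565, 0.157, 0.902, -0.215], TCP at [0.147, 0.608, 0.239] pointing down, gripper open.
Joint ranges: [-3.01, 3.01], [-0.46, 2.08], [-1.47, 1.51], [0.13, 2.56], [-1, 4.14], [0.04, 2.09], [-2.66, 2.66]. Speed limits (rad/s): [2.57, 2.57, 3.14, 3.14, 3.14, 3.14, 3.14].

### API

Orientations are given as a unit quaternion [x, y, z, w].
In Python, from plant import r, eyes, nets gives the robot as it stands.
- The arm moves only by the shell command python3 -m pendant 'ROWS' [FORCE]. ROWS is JSON, a list of rows, each an object of numbers: "claw": the opening, from 0 (shut) to 1 (fully open); "dx", "dy", "dz": the shift along the world's x, y, z in mm; "twist": the turn about the world's z in rad. In form: [{"claw": .., "dx": .., "dy": .., "dz": .., "twist": ..}, ...]. A call has 1 to 8 rows; each row is the pose to reach, as a shift and turn from the pose commanded when the call began; what a row does not reach only later rows make up. A row lasts 1/10 s, in which the tool goes at most 50 mm and 8.59 degrees, less where a joint would pass 70% of its speed; a pose out of reach is approached as far as the arm can. A call with a gripper value outside its range is refused whole. The fingers move at their own pace and stop on an object; FORCE is the grip in N (left out, the last holds). Time passes only in rows, so rows that repeat a pose let the fingers close. It gives the time, the measured TCP pose, the force, the opening and the grip force at its end, in the units of the state.
- r.get_state(): the state, without advancing time (a new reading comes with each control period).
- eyes.snapshot(name): name is "side" or "top"; returns (picture, depth): 480x640x3 uint8, blue, green, red; 480x640 float32, m along the optical axis (not along the pixel's ray), 0 where there is no reading.
- eyes.camera_info(name): a dict with "K" (3x3 intrinsics, pixels), "D" ([k1, k2, p1, p2, k3] as OpenCV has them; the pictures are not rectified), "world_to_cam" (4x4, takes a point from world to camera coordinates). Camera axes: x right, y down, z forward; pixel columns grow to the right and rows downward; lengths in m; the calibration is good to about 2 mm. A picture is of the moment at which its call begins. camera_info takes no time and is no camera call.
- r.finish_job(): hands the job in; it is judged then, once.
Trained networks look in the newest picture that a camera, given by its name, has taken for a name from the list of things; names that differ only in an ending like _2 or _b are one class to them, and where a whole thing is asked for, a point or a joint stands for the part that bears it (a point fixed in the world has none). Each returns a list of dicts, best first, with "confidence" (0 to 1); they miss things now and then, are a little off and sometimes report something else, mostly with a low value. They report only what shows in the picture. A call takes as long as a camera call. They do not tell look-alikes from the thing itself.
- nets.spot_in(camera, query): "box" ([left, top, width, height] as shares, 0 to 1, of the picture: columns of its width, rows of its height, round what is visible of it).
- nets.place_of(camera, query): "position" ([column, row] as shares, 0 to 1, of the picture: columns of its width, rows of its height: a listed point, or the origin of a listed thing).
The state is a dict: "clock": time; "q": joint angles; "qd": joint speeds; "joint_torque": joint torques, N m; "tool_pos": TCP position; "eef_rot": TCP orientation; "contact_force": force on the tool from outside, world axes, zero at the start; "moment": the same for the moment, N m; "opening": opening from 0.0 (shut) to 1.0 (fully open); "finger_force": force on a finger pad.
Only numpy, scipy, OpenCV 4.12 (cv2) and the standard library are available. Lean on these libraries where they do the work, as an engineer would, in place of code of your own. Each camera call takes 0.05 s, during which the arm holds its last target. There are 200 camera calls.

### The job

Take the instrument with the round dial down from the low bench board: raise it straight up until its studs sit in the wide ends of its keyholes, draw it straight away from the board off the studs, and set it down gently, upright, in the shallow white tray. Leave the other instrument hanging where it is.

Things in the scene. Friction and masses are not known exactly. Their poses are not given: they have to be found in the camera images.
- gauge_grip (a point): Instrument with a round dial on its front; grey case 110 wide, 60 deep, 120 high, 0.45 kg. Point: centre of the black grip fin on its top, 142.5 above the flat underside, 36 from the back. Fin: 18 thick (y), 44 long (x), 45 high; its foot, the case top, is 22.5 below the point. x front to back (into the board), y across, z up. All mm. Centre of mass about under the fin. Hangs with its underside 60 above the bench.
- readout_grip (a point): The other instrument hanging on the board, to be left alone: same case, fin and axes, but a rectangular window and three keys on its front in place of the dial. This point is the centre of its fin. The two hang 190 mm apart, centre to centre, and may have swapped places.
- board_face (a point): Fixed upright board 380 wide, 168 high (mm). Point: foot of its front face, mid-width; x into the board (front faces -x), y along it, z up. Each case hangs on two studs (heads 22 across, 11.5 out of the face, 155 up), in the narrow top ends of keyholes in its back; the wide ends are below: raise the case 24 to 42 (33 is mid) to free the heads, then draw it along -x at least 15 (30 is ample).
- tray_in (a point): Shallow white tray, fixed on the bench, 210 mm (x) by 250 mm (y) outside, rim 22 mm high, walls and floor 5 mm. This point is the centre of the inner floor, 5 mm above the bench; z up. The case fits in at any yaw when set down near the centre.
Mind the look-alikes: they are no part of the job. What is shaped like the part that bears gauge_grip but red or yellow is not meant.

How it is judged:
On the way, in this order (a step that is already met when the one before it is completed fails the run):
1. the dial instrument is raised at least 15 mm while still on its studs (not yet drawn 10 mm off the board) (z of gauge_grip in the frame of board_face above 0.2175 m and x of gauge_grip in the frame of board_face above -0.046 m), for 0.05 s.
2. it is drawn at least 20 mm away from the board, off its studs, still at or above its hanging height (x of gauge_grip in the frame of board_face below -0.056 m and z of gauge_grip in the frame of board_face above 0.195 m), for 0.05 s.
3. it is lowered to within 20 mm of standing on the tray's floor while still between the fingers (grasp point within 50 mm of the fin's centre) (z of gauge_grip in the frame of tray_in below 0.1625 m and horizontal distance between gauge_grip and tray_in below 0.09 m and distance between the grasp point and gauge_grip below 0.05 m), for 0.05 s.
At the end, for the whole second after the job is handed in: The dial instrument stands upright (within 0.1 rad) on the floor of the tray (fin centre 142.5 mm above the tray floor, within 6 mm, and within 70 mm in x and 90 mm in y of the tray's centre); the other instrument still hangs within 20 mm of where it was (x of gauge_grip in the frame of tray_in between -0.07 and 0.07 m and y of gauge_grip in the frame of tray_in between -0.09 and 0.09 m and z of gauge_grip in the frame of tray_in between 0.1365 and 0.1485 m and angle between gauge_grip's own z axis and vertical below 0.1 rad and distance of readout_grip from where it was at the start of the episode below 0.02 m); the robot touches nothing.
It fails at once if the other instrument is moved more than 20 mm (distance of readout_grip from where it was at the start of the episode above 0.02 m).
It fails at once if the dial instrument is tipped by more than 0.6 rad (angle between gauge_grip's own z axis and vertical above 0.6 rad).
It also fails if it takes over 38 s, if anything falls off the work surface, if the arm or the gripper's body presses on something with over 40 N, if the wrist force passes 120 N, or if a joint passes its speed limit or range.

## Working session

There is one attempt and no reset: what is moved stays moved. The work goes in short steps, Python scripts to look and compute and a shell command to move; the robot and the scene stay as the last step left them, time stands still between calls to the robot, and variables do not carry over. Pictures are saved under pics/ and viewed, at most 10 in all, crops included, and the job is handed in when it is done.

```bash
mkdir -p pics; cat > h.py <<'E'
import numpy as np, cv2
from plant import r, eyes, nets
def ray(cam,u,v):
    c=eyes.camera_info(cam);K=np.array(c["K"]);D=np.array(c["D"]);T=np.array(c["world_to_cam"])
    p=cv2.undistortPoints(np.array([[[u,v]]],float),K,D)[0,0]
    return T,np.array([p[0],p[1],1.])
def at_depth(cam,u,v,d):
    T,p=ray(cam,u,v); return T[:3,:3].T@(p*d-T[:3,3])
def at_z(cam,u,v,z):
    T,p=ray(cam,u,v); o=-T[:3,:3].T@T[:3,3]; w=T[:3,:3].T@p
    return o+w*(z-o[2])/w[2]
E
python3 - <<'E'
from h import *
for c in ("side","top"):
    im,d=eyes.snapshot(c); cv2.imwrite(f"pics/{c}0.png",im); np.save(f"{c}0.npy",d)
    for q in ("gauge_grip","readout_grip","board_face","tray_in"):
        for x in nets.place_of(c,q)[:3]:
            u,v=x["position"][0]*640,x["position"][1]*480
            dd=d[min(int(v),479),min(int(u),639)]
            print(c,q,round(x["confidence"],2),round(u),round(v),at_depth(c,u,v,dd).round(3), dd)
    T=np.array(eyes.camera_info(c)["world_to_cam"]);print((-T[:3,:3].T@T[:3,3]).round(2))
s=r.get_state();print(s["clock"],s["tool_pos"],s["eef_rot"],s["opening"])
E
```

```text
side gauge_grip 0.93 377 208 [ 0.636 -0.179  0.214] 0.9911451
side gauge_grip 0.89 497 241 [ 0.573 -0.437  0.149] 1.0250388
side gauge_grip 0.65 390 170 [ 0.788 -0.242  0.164] 1.1251768
side readout_grip 0.92 339 274 [ 0.48  -0.08   0.223] 0.8850776
side board_face 0.73 366 297 [ 0.468 -0.134  0.151] 0.94076174
side tray_in 0.75 179 293 [0.6   0.267 0.002] 1.1103472
[0.01 0.02 0.97]
top gauge_grip 0.96 378 226 [ 0.644 -0.185  0.226] 0.97664934
top gauge_grip 0.74 466 338 [ 0.41  -0.394  0.16 ] 0.9996265
top gauge_grip 0.69 484 266 [ 0.572 -0.438  0.163] 1.0229152
top readout_grip 0.79 327 304 [ 0.476 -0.079  0.224] 0.9510084
top board_face 0.78 359 287 [ 0.516 -0.15   0.171] 1.0086848
top tray_in 0.64 197 263 [0.582 0.264 0.004] 1.1890887
[ 0.43 -0.07  1.18]
0.5 [0.14660299 0.60755908 0.23872896] [ 1.18126420e-01  9.92998564e-01  1.83197693e-05 -1.16003074e-05] 1.0003768457902555
```

View pics/side0.png

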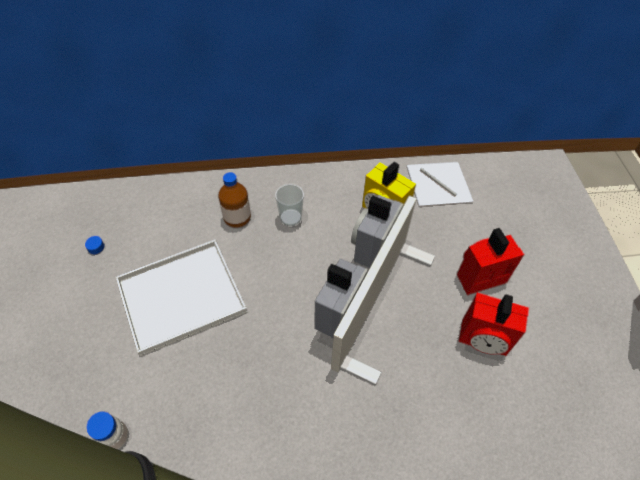

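View pics/top0.png

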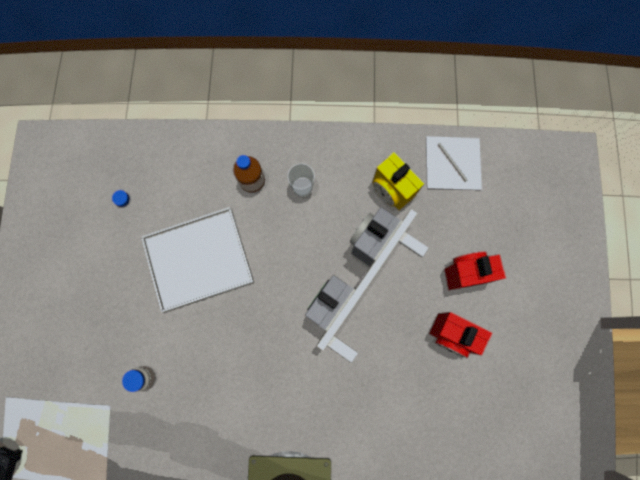

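The top picture shows the far hanging case (378,226) with a whitish dial bulge at its front (about 360,235). The near one (330,295) shows no dial. The yellow and red ones stand loose and are decoys. The tray is at (197,260). Next I'll get the geometry from depth.

```bash
cat >> h.py <<'E'
def cloud(cam,d):
    v,u=np.nonzero(d>0); c=eyes.camera_info(cam);T=np.array(c["world_to_cam"])
    p=cv2.undistortPoints(np.stack([u,v],-1).astype(float)[:,None],np.array(c["K"]),np.array(c["D"]))[:,0]
    z=d[v,u]; P=np.c_[p*z[:,None],z]; return (P-T[:3,3])@T[:3,:3],u,v
def fin(P,x,y,zlo,zhi,R=.05):
    m=(np.hypot(P[:,0]-x,P[:,1]-y)<R)&(P[:,2]>zlo)&(P[:,2]<zhi); Q=P[m]
    (cx,cy),(w,h),a=cv2.minAreaRect(Q[:,:2].astype(np.float32)*1000)
    w_,V=np.linalg.eigh(np.cov(Q[:,:2].T)); return m.sum(),(round(cx,1),round(cy,1)),Q.mean(0).round(4),(w,h,a),np.arctan2(V[1,1],V[0,1])
E
python3 - <<'E'
from h import *
for c in ("side","top"):
    d=np.load(c+"0.npy");P,u,v=cloud(c,d)
    print(c,"gauge",fin(P,.64,-.185,.217,.24)); print("readout",fin(P,.477,-.08,.217,.24))
    print("board",fin(P,.525,-.16,.16,.174,.24))
    m=(abs(P[:,0]-.59)<.2)&(abs(P[:,1]-.265)<.2)&(P[:,2]>.014)&(P[:,2]<.03);Q=P[m][:,:2].astype(np.float32)
    print("tray",cv2.minAreaRect(Q))
im=cv2.imread("pics/side0.png")[150:370,290:450];cv2.imwrite("pics/crop.png",cv2.resize(im,None,fx=2.7,fy=2.7,interpolation=3)[:600])
E
```

```text
side gauge (np.int64(187), (643.0, -185.8), array([ 0.6411, -0.1847,  0.2238]), (43.870704650878906, 21.110322952270508, 56.947330474853516), np.float64(1.0088311985026843))
readout (np.int64(235), (485.2, -80.6), array([ 0.4828, -0.0799,  0.2241]), (43.56707000732422, 19.970855712890625, 57.833160400390625), np.float64(0.9948707273594223))
board (np.int64(1836), (560.1, -139.2), array([ 0.5253, -0.1532,  0.1682]), (94.313232421875, 379.5242919921875, 56.3442497253418), np.float64(2.569225733859155))
tray ((0.6274155378341675, 0.22735269367694855), (0.25378990173339844, 0.347489595413208), 21.019264221191406)
top gauge (np.int64(153), (641.6, -186.6), array([ 0.6419, -0.1863,  0.2236]), (43.687744140625, 17.652982711791992, 55.71115493774414), np.float64(1.0194376304924213))
readout (np.int64(179), (485.2, -81.4), array([ 0.485 , -0.0814,  0.224 ]), (43.75398254394531, 17.98086929321289, 56.35416793823242), np.float64(0.9895050960689181))
board (np.int64(1428), (558.4, -139.7), array([ 0.5393, -0.1664,  0.1671]), (94.04256439208984, 377.62371826171875, 56.34632873535156), np.float64(2.583927172184086))
tray ((0.6167213916778564, 0.2651017904281616), (0.312497615814209, 0.3635967969894409), 7.11781644821167)
```

View pics/crop.png

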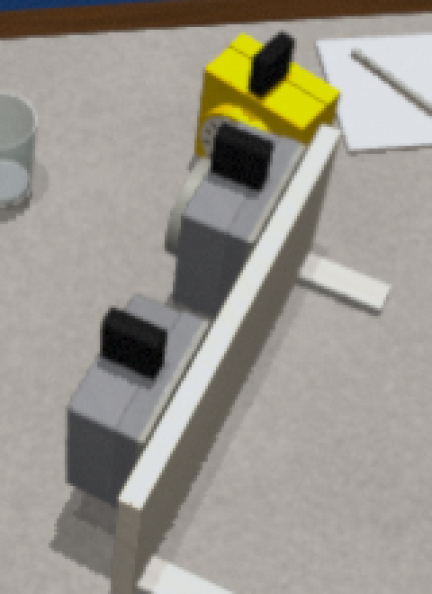

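The crop confirms it: the far case has the round dial at its front (about 180,210 in the crop), and the near one has none. The tool should turn by about -1.92 rad. I'll move out and measure the tray at the same time.

```bash
python3 - <<'E'
from h import *
c=np.mean([at_z("top",*p,.022) for p in [(143,238),(231,209),(253,282),(163,310)]],0);print("tray",c.round(3))
E
python3 -m pendant '[{"claw":1,"dx":30,"dy":-30,"dz":40,"twist":-0.15},{"claw":1,"dx":353,"dy":-358,"dz":90,"twist":-1.92},{"claw":1,"dx":353,"dy":-358,"dz":90,"twist":-1.92},{"claw":1,"dx":353,"dy":-358,"dz":90,"twist":-1.92},{"claw":1,"dx":353,"dy":-358,"dz":90,"twist":-1.92},{"claw":1,"dx":353,"dy":-358,"dz":90,"twist":-1.92},{"claw":1,"dx":353,"dy":-358,"dz":90,"twist":-1.92},{"claw":1,"dx":353,"dy":-358,"dz":90,"twist":-1.92}]' 40; python3 -c "
from h import *
s=r.get_state();print(s['tool_pos'],s['eef_rot'],s['q'])"
```

```text
tray [0.589 0.258 0.022]
clock: 1.3
tool_pos: [0.4173, 0.3328, 0.3151]
eef_rot: [0.66, 0.751, 0.0, -0.0]
contact_force: [0.6, 0.3, 0.5]
opening: 1.002
finger_force: 0.0
[0.41730515 0.33279541 0.3151358 ] [ 6.60382357e-01  7.50929389e-01  4.33913553e-04 -7.62866692e-05] [-0.84466107  0.47540881  0.13393663  1.74902229 -0.07714107  0.92140414
 -0.55063331]
```

```bash
python3 -m pendant '[{"claw":1,"dx":225,"dy":-500,"dz":15,"twist":-0.7},{"claw":1,"dx":225,"dy":-500,"dz":15,"twist":-0.7},{"claw":1,"dx":225,"dy":-500,"dz":15,"twist":-0.7},{"claw":1,"dx":225,"dy":-500,"dz":15,"twist":-0.7},{"claw":1,"dx":225,"dy":-500,"dz":15,"twist":-0.7},{"claw":1,"dx":225,"dy":-500,"dz":15,"twist":-0.7},{"claw":1,"dx":225,"dy":-500,"dz":15,"twist":-0.7},{"claw":1,"dx":225,"dy":-500,"dz":15,"twist":-0.7}]' >/dev/null;  python3 -m pendant '[{"claw":1,"dx":70,"dy":-140,"dz":0,"twist":0},{"claw":1,"dx":70,"dy":-140,"dz":0,"twist":0},{"claw":1,"dx":70,"dy":-140,"dz":0,"twist":0},{"claw":1,"dx":70,"dy":-140,"dz":0,"twist":0},{"claw":1,"dx":70,"dy":-140,"dz":0,"twist":0}]'
```

```text
clock: 2.6
tool_pos: [0.6501, -0.1724, 0.3249]
eef_rot: [0.877, 0.48, -0.0, 0.0]
contact_force: [0.7, 0.3, 0.4]
opening: 1.004
finger_force: 0.0
```

```bash
python3 -m pendant '[{"claw":1,"dx":-8,"dy":-14,"dz":-40,"twist":-0.02},{"claw":1,"dx":-8,"dy":-14,"dz":-80,"twist":-0.02},{"claw":1,"dx":-8,"dy":-14,"dz":-110,"twist":-0.02},{"claw":1,"dx":-8,"dy":-14,"dz":-125,"twist":-0.02},{"claw":1,"dx":-8,"dy":-14,"dz":-134,"twist":-0.02},{"claw":1,"dx":-8,"dy":-14,"dz":-134,"twist":-0.02},{"claw":1,"dx":-8,"dy":-14,"dz":-134,"twist":-0.02}]'
python3 - <<'E'
from h import *
for c in ("side","top"):
    im,d=eyes.snapshot(c);cv2.imwrite(f"pics/{c}1.png",im)
a=[cv2.resize(cv2.imread(f"pics/{c}1.png")[120:340,290:440],None,fx=2.6,fy=2.6) for c in("side","top")]
cv2.imwrite("pics/g1.png",np.hstack(a))
E
```

```text
clock: 3.3
tool_pos: [0.6429, -0.1836, 0.1926]
eef_rot: [0.881, 0.473, 0.001, 0.0]
contact_force: [0.5, -0.7, -0.1]
opening: 0.999
finger_force: 0.0
```

View pics/g1.png

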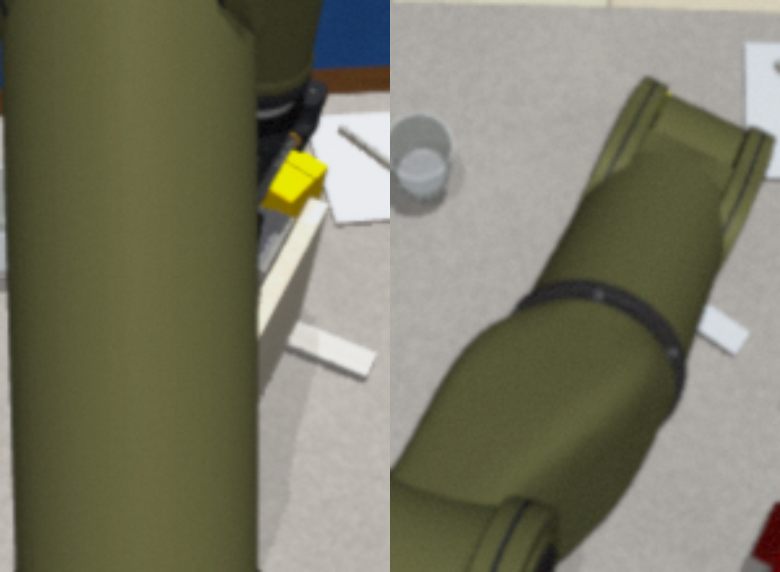

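The arm hides the fin in both views, but nothing has been touched and the pose agrees with the measurement. I'll close gently.

```bash
python3 -m pendant '[{"claw":0.1,"dx":0,"dy":-1,"dz":0,"twist":0},{"claw":0.1,"dx":0,"dy":-1,"dz":0,"twist":0},{"claw":0.1,"dx":0,"dy":-1,"dz":0,"twist":0},{"claw":0.1,"dx":0,"dy":-1,"dz":0,"twist":0},{"claw":0.1,"dx":0,"dy":-1,"dz":0,"twist":0},{"claw":0.1,"dx":0,"dy":-1,"dz":0,"twist":0},{"claw":0.1,"dx":0,"dy":-1,"dz":0,"twist":0}]' 12
```

```text
clock: 4.1
tool_pos: [0.6423, -0.1853, 0.1914]
eef_rot: [0.881, 0.473, -0.0, -0.0]
contact_force: [0.5, 0.6, -0.2]
opening: 0.393
finger_force: 0.0
```

```bash
python3 -m pendant '[{"claw":0.1},{"claw":0.1},{"claw":0.1},{"claw":0.1},{"claw":0.1},{"claw":0.1}]' 12; python3 -m pendant '[{"claw":0},{"claw":0},{"claw":0}]' 40
```

```text
validation failed for argument at $[0]...
validation failed for argument at $[0]...
```

```bash
python3 -m pendant '[{"claw":0.1,"dx":0,"dy":0,"dz":0,"twist":0},{"claw":0.1,"dx":0,"dy":0,"dz":0,"twist":0},{"claw":0.1,"dx":0,"dy":0,"dz":0,"twist":0},{"claw":0.1,"dx":0,"dy":0,"dz":0,"twist":0},{"claw":0.1,"dx":0,"dy":0,"dz":0,"twist":0}]' 12; python3 -m pendant '[{"claw":0,"dx":0,"dy":0,"dz":0,"twist":0},{"claw":0,"dx":0,"dy":0,"dz":0,"twist":0},{"claw":0,"dx":0,"dy":0,"dz":0,"twist":0}]' 40
```

```text
clock: 4.6
tool_pos: [0.6427, -0.1853, 0.1915]
eef_rot: [0.881, 0.473, 0.0, 0.0]
contact_force: [2.6, 0.6, -1.3]
opening: 0.202
finger_force: 12.0
clock: 4.9
tool_pos: [0.6425, -0.1854, 0.1916]
eef_rot: [0.881, 0.473, 0.0, 0.0]
contact_force: [2.2, 0.3, -0.6]
opening: 0.199
finger_force: 40.0
```

Gripped: an opening of 0.2 is about 18 mm. Now I'll raise it 33 mm.

```bash
python3 -m pendant '[{"claw":0,"dx":0,"dy":0,"dz":6,"twist":0},{"claw":0,"dx":0,"dy":0,"dz":13,"twist":0},{"claw":0,"dx":0,"dy":0,"dz":20,"twist":0},{"claw":0,"dx":0,"dy":0,"dz":27,"twist":0},{"claw":0,"dx":0,"dy":0,"dz":33,"twist":0},{"claw":0,"dx":0,"dy":0,"dz":33,"twist":0},{"claw":0,"dx":0,"dy":0,"dz":33,"twist":0},{"claw":0,"dx":0,"dy":0,"dz":33,"twist":0}]' 40
```

```text
clock: 5.7
tool_pos: [0.6421, -0.1853, 0.2243]
eef_rot: [0.881, 0.473, -0.0, -0.0]
contact_force: [0.2, 0.8, -3.8]
opening: 0.2
finger_force: 40.0
```

```bash
python3 -m pendant '[{"claw":0,"dx":3,"dy":4,"dz":0,"twist":0},{"claw":0,"dx":6,"dy":9,"dz":0,"twist":0},{"claw":0,"dx":10,"dy":15,"dz":0,"twist":0},{"claw":0,"dx":15,"dy":22,"dz":0,"twist":0},{"claw":0,"dx":20,"dy":30,"dz":0,"twist":0},{"claw":0,"dx":25,"dy":37,"dz":0,"twist":0},{"claw":0,"dx":25,"dy":37,"dz":0,"twist":0},{"claw":0,"dx":25,"dy":37,"dz":0,"twist":0}]' 40
```

```text
clock: 6.5
tool_pos: [0.6673, -0.1482, 0.2244]
eef_rot: [0.881, 0.473, -0.0, 0.0]
contact_force: [0.2, -0.4, -3.9]
opening: 0.2
finger_force: 40.0
```

```bash
python3 -m pendant '[{"claw":0,"dx":1,"dy":5,"dz":25,"twist":0},{"claw":0,"dx":0,"dy":15,"dz":55,"twist":0},{"claw":0,"dx":-3,"dy":30,"dz":85,"twist":0},{"claw":0,"dx":-10,"dy":55,"dz":100,"twist":0},{"claw":0,"dx":-18,"dy":90,"dz":100,"twist":0},{"claw":0,"dx":-25,"dy":130,"dz":100,"twist":0},{"claw":0,"dx":-33,"dy":170,"dz":100,"twist":0},{"claw":0,"dx":-40,"dy":210,"dz":100,"twist":0}]' 40 && python3 -m pendant '[{"claw":0,"dx":-8,"dy":40,"dz":0,"twist":0},{"claw":0,"dx":-15,"dy":80,"dz":0,"twist":0},{"claw":0,"dx":-23,"dy":120,"dz":0,"twist":0},{"claw":0,"dx":-30,"dy":155,"dz":0,"twist":0},{"claw":0,"dx":-35,"dy":180,"dz":0,"twist":0},{"claw":0,"dx":-38,"dy":195,"dz":0,"twist":0},{"claw":0,"dx":-38,"dy":196,"dz":0,"twist":0},{"claw":0,"dx":-38,"dy":196,"dz":0,"twist":0}]' 40
python3 - <<'E'
from h import *
for c in ("side","top"):
    im,d=eyes.snapshot(c);cv2.imwrite(f"pics/{c}2.png",im)
cv2.imwrite("pics/g2.png",np.hstack([cv2.resize(cv2.imread(f"pics/{c}2.png")[100:400,60:440],None,fx=1.05,fy=1.05) for c in("side","top")]))
E
```

```text
clock: 7.3
tool_pos: [0.6265, 0.062, 0.3248]
eef_rot: [0.882, 0.472, -0.0, 0.0]
contact_force: [0.8, 0.0, -4.5]
opening: 0.202
finger_force: 40.0
clock: 8.1
tool_pos: [0.5898, 0.2555, 0.3246]
eef_rot: [0.882, 0.472, -0.0, 0.001]
contact_force: [0.4, -0.6, -4.5]
opening: 0.203
finger_force: 40.0
```

View pics/g2.png

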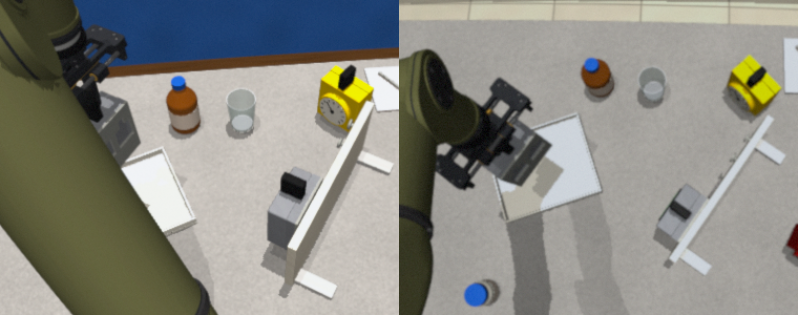

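Left: the dial case is held upright over the tray and the readout still hangs. Right: the same from above, with the case over the tray. I'll lower it about 188 mm, slowing at the end.

```bash
python3 -m pendant '[{"claw":0,"dx":0,"dy":1,"dz":-20,"twist":0},{"claw":0,"dx":0,"dy":2,"dz":-55,"twist":0},{"claw":0,"dx":0,"dy":2,"dz":-95,"twist":0},{"claw":0,"dx":0,"dy":2,"dz":-130,"twist":0},{"claw":0,"dx":0,"dy":2,"dz":-155,"twist":0},{"claw":0,"dx":0,"dy":2,"dz":-170,"twist":0},{"claw":0,"dx":0,"dy":2,"dz":-178,"twist":0},{"claw":0,"dx":0,"dy":2,"dz":-180,"twist":0}]' 40 && python3 -m pendant '[{"claw":0,"dx":0,"dy":0,"dz":-1,"twist":0},{"claw":0,"dx":0,"dy":0,"dz":-2,"twist":0},{"claw":0,"dx":0,"dy":0,"dz":-3,"twist":0},{"claw":0,"dx":0,"dy":0,"dz":-4,"twist":0},{"claw":0,"dx":0,"dy":0,"dz":-5,"twist":0},{"claw":0,"dx":0,"dy":0,"dz":-6,"twist":0}]' 40
```

```text
clock: 9.0
tool_pos: [0.5898, 0.2589, 0.1445]
eef_rot: [0.881, 0.472, 0.0, 0.0]
contact_force: [0.7, -0.6, -3.3]
opening: 0.2
finger_force: 40.0
clock: 9.6
tool_pos: [0.5893, 0.2597, 0.1385]
eef_rot: [0.881, 0.473, 0.0, 0.0]
contact_force: [-0.0, 0.3, -4.9]
opening: 0.196
finger_force: 40.0
```

```bash
python3 -m pendant '[{"claw":0,"dx":0,"dy":0,"dz":-1,"twist":0},{"claw":0,"dx":0,"dy":0,"dz":-1.5,"twist":0},{"claw":0,"dx":0,"dy":0,"dz":-2,"twist":0},{"claw":0,"dx":0,"dy":0,"dz":-2,"twist":0}]' 40
```

```text
clock: 10.0
tool_pos: [0.5895, 0.2595, 0.1368]
eef_rot: [0.881, 0.473, 0.0, 0.0]
contact_force: [0.4, -0.7, -1.9]
opening: 0.197
finger_force: 40.0
```

Contact is beginning: the carried weight has dropped. I'll go down a touch more.

```bash
python3 -m pendant '[{"claw":0,"dx":0,"dy":0,"dz":-0.5,"twist":0},{"claw":0,"dx":0,"dy":0,"dz":-1,"twist":0},{"claw":0,"dx":0,"dy":0,"dz":-1,"twist":0}]' 40
```

```text
clock: 10.3
tool_pos: [0.5897, 0.2596, 0.1367]
eef_rot: [0.881, 0.473, 0.001, 0.0]
contact_force: [-2.3, -0.7, 6.6]
opening: 0.202
finger_force: 40.0
```

It's standing on the floor. Release and rise.

```bash
python3 -m pendant '[{"claw":0.35,"dx":0,"dy":0,"dz":0.5,"twist":0},{"claw":0.5,"dx":0,"dy":0,"dz":0.5,"twist":0},{"claw":0.8,"dx":0,"dy":0,"dz":0.5,"twist":0},{"claw":0.8,"dx":0,"dy":0,"dz":0.5,"twist":0},{"claw":0.8,"dx":0,"dy":0,"dz":0.5,"twist":0},{"claw":0.8,"dx":0,"dy":0,"dz":0.5,"twist":0},{"claw":0.8,"dx":0,"dy":0,"dz":0.5,"twist":0}]' 10 && python3 -m pendant '[{"claw":0.8,"dx":0,"dy":0,"dz":15,"twist":0},{"claw":0.8,"dx":0,"dy":0,"dz":40,"twist":0},{"claw":0.8,"dx":0,"dy":0,"dz":80,"twist":0},{"claw":0.8,"dx":0,"dy":0,"dz":120,"twist":0},{"claw":0.8,"dx":-40,"dy":0,"dz":160,"twist":0},{"claw":0.8,"dx":-80,"dy":0,"dz":180,"twist":0},{"claw":0.8,"dx":-110,"dy":0,"dz":180,"twist":0},{"claw":0.8,"dx":-110,"dy":0,"dz":180,"twist":0}]'
python3 - <<'E'
from h import *
for c in ("side","top"):
    im,d=eyes.snapshot(c);cv2.imwrite(f"pics/{c}3.png",im);P,_,_=cloud(c,d)
    for n,a in(("gauge",(.589,.26,.13,.18)),("readout",(.48,-.08,.217,.24))):
        try: print(c,n,fin(P,*a))
        except Exception as e: print(c,n,"none")
cv2.imwrite("pics/g3.png",np.hstack([cv2.resize(cv2.imread(f"pics/{c}3.png")[100:400,60:440],None,fx=1.05,fy=1.05) for c in("side","top")]))
E
```

```text
clock: 11.0
tool_pos: [0.5893, 0.2596, 0.1359]
eef_rot: [0.881, 0.473, -0.0, 0.0]
contact_force: [0.2, -0.8, -0.0]
opening: 0.793
finger_force: 0.0
clock: 11.8
tool_pos: [0.4754, 0.2603, 0.318]
eef_rot: [0.881, 0.474, -0.0, -0.001]
contact_force: [-0.6, -0.2, -0.2]
opening: 0.799
finger_force: 0.0
side gauge (np.int64(364), (575.1, 259.9), array([0.5835, 0.2567, 0.1583]), (53.95719909667969, 50.634490966796875, 70.12594604492188), np.float64(1.0725569235279924))
side readout (np.int64(238), (483.7, -80.1), array([ 0.4827, -0.0798,  0.2241]), (43.70509719848633, 18.490354537963867, 54.825355529785156), np.float64(0.9770541820199924))
top gauge (np.int64(194), (588.9, 258.7), array([0.5869, 0.2551, 0.1639]), (44.466514587402344, 18.46346092224121, 56.6364631652832), np.float64(0.997408632280509))
top readout (np.int64(178), (485.1, -81.5), array([ 0.485 , -0.0814,  0.2239]), (43.60595703125, 18.02300453186035, 55.918487548828125), np.float64(0.9868098960047085))
```

View pics/g3.png

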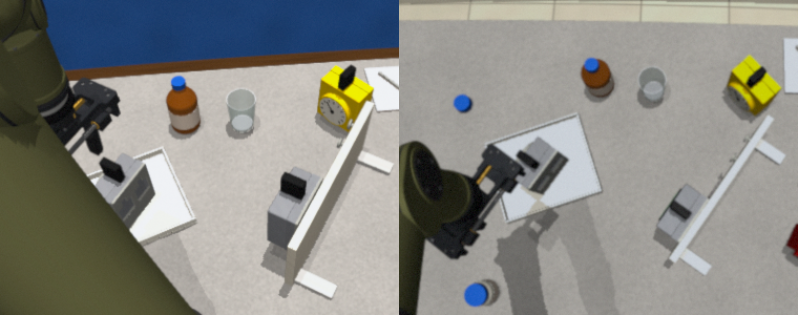

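The dial case stands upright in the tray, with its fin at about (0.589, 0.259). The readout hasn't moved and the gripper is clear. Handing in.

```bash
python3 -c "
from plant import r
print(r.finish_job())"
```

```text
the job is handed in; nothing more can be done
None
```

The dial instrument is off the board and standing upright near the tray's centre, the other instrument still hangs within about 2 mm of where it was, and the job is handed in; no verdict came back.

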